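# Open the misting valve and lock it open

## Task

Open the misting line's globe valve all the way: turn its handwheel anticlockwise, letting the hand rise with the stem, until it is firmly against its open stop, without forcing the valve or dragging the stem up or down. Then slide the horseshoe lock clip from the bench fully home round the bare stem, between bonnet and handwheel, and let go so that it lies flat on the bonnet with the valve still open. Leave the other things on the bench where they are.

Things in the scene. Friction and masses are not known exactly. Their poses are not given: they have to be found in the camera images.
- valve: Brass globe valve fixed to the bench on a steel plate 200 x 90 x 10 mm; pipe stubs along its x, none above 60 mm. Origin under the plate on the stem's axis, z up. On top the bonnet ends in a flat round seat, 52 mm across, 90 mm (give or take 3 mm, shimmed, not measured) above the origin. From it a bare 10 mm stem rises to the handwheel; at the open stop 24.6 mm of it show below the hub.
- wheel_center (a point): Centre of the level handwheel, on the stem's axis at mid-height of the rim; its axes turn with the wheel. Dark steel, four spokes, 64 mm outside diameter, round rim 12 mm thick, hub 22 mm across reaching 8 mm above and 8 mm below this point. Can be taken across its diameter from above. Anticlockwise from above (positive about z) opens.
- wheel_rim (a point): Point in the middle of the wheel's rim, 26 mm from the axis, at one spoke. Opening lifts wheel and stem 4.3 mm per rad against a steady drag of about 0.15 N m; it stays where left. The open stop lies 2.4 to 3.4 rad from the start, differs each time and cannot be read off: there the wheel stops rising and the turning moment climbs at once.
- hub (a joint): Twist, rad, of the wheel against a torsion spring between it and the stem, + when pushed to open: 2.5 N m per rad. About 0.06 while turning freely; held over 0.16 (0.40 N m) it is firmly against its stop; beyond 0.44 (1.1 N m) either way the valve is forced. Springs back to 0 when let go.
- wheel (a joint): Give of the wheel along the stem, m, up +. Sprung, 6 N per mm, about 0 when let go. More than 0.003 (18 N) either way: the hand drags the stem instead of following it.
- clip: Aluminium horseshoe lock clip, about 85 g, flat on the bench as it is used. Origin on its underside, where the stem's centre is when it is fully home; x out of the slot's mouth, z up. Horseshoe 18 mm thick, x -20 to +22, y -19 to +19 mm; slot 16 mm wide, flat bottom at x = -5 mm. It goes on from any side. Centre of mass near x = -10 mm.
- clip_tab (a point): Top centre of the clip's upright grip tab, 65 mm behind the clip's origin (x = -65 mm) and 48 mm above its underside. The tab is 24 mm long in x, 10 mm thick in y, and joins the horseshoe by a neck 12 mm wide and 10 mm high.
- feed_jar: Bystander: screw-topped jar, 68 mm across and 95 mm tall; origin under its centre.
- frame: Bystander: flat wooden frame with a grey panel, 140 x 110 x 14 mm; origin under its centre.
- union_nut: Bystander: loose brass ring nut, 34 mm across, 16 mm tall; origin under its centre.
- brush: Bystander: hand brush lying flat; origin under its middle.
- scoop_cup: Bystander: small clear cup, 64 mm across and 50 mm tall; origin under its centre.
- wrench: Bystander: steel wrench lying flat, 160 mm long; origin under its middle.
Things that resemble listed ones, but are neither listed nor needed, are in the scene too. Several things look just like the clip: the one meant starts farthest to the robot's left.

How it is judged:
On the way:
1. the handwheel is firmly against its open stop (hub twisted by more than 0.16 rad, wheel risen) (value of joint hub above 0.16 rad and z of wheel_center in the frame of valve above 0.117 m), for 0.2 s.
At the end, for the whole second after the job is handed in: The clip is home round the stem (its origin within 7 mm of the stem's axis, seen from above), lies level (within 0.12 rad) and at rest on the bonnet (underside 85 to 95 mm above the valve's foot), and the handwheel's centre is still more than 117 mm above the valve's foot; everything let go (horizontal distance between clip and wheel_center below 0.007 m and z of clip in the frame of valve between 0.085 and 0.095 m and angle between clip's own z axis and vertical below 0.12 rad and contact force between clip and valve above 0.3 N and linear speed of clip below 0.01 m/s and z of wheel_center in the frame of valve above 0.117 m); the robot touches nothing.
It fails at once if the valve was forced: wheel twisted against its spring by more than 0.44 rad (1.1 N m) (value of joint hub above 0.44 rad or value of joint hub below -0.44 rad).
It fails at once if the stem was dragged: wheel pulled up or pushed down by more than 3 mm (18 N) (value of joint wheel above 0.003 m or value of joint wheel below -0.003 m).
It fails at once if a bystander was moved by more than 30 mm (distance of any of feed_jar, frame, union_nut, brush, scoop_cup, wrench from where it was at the start of the episode above 0.03 m).
It also fails if it takes over 72 s, if anything falls off the work surface, if the arm or the gripper's body presses on something with over 40 N, if the wrist force passes 120 N, or if a joint passes its speed limit or range.

## Robot

A 6-joint arm with a two-finger parallel gripper is mounted at the origin on the work surface. World frame = base frame: x ahead of the robot, y to its left, z up, the work surface at z = 0. Lengths are in m, angles in rad, forces in N, time in s.
With the tool pointing down it reaches from about 0.325 to 0.775 m from the base axis. Payload 9.3 kg.
Tool frame: the origin (TCP) lies at the very end of the fingers, on their centre line; the grasp point (between the pads) lies 19 mm behind it; z points along the fingers, x is the direction in which the jaws open and shut, and the axes are right-handed (so a half turn about z gives the same grasp; the last joint's range is limited). The gripper opens to 85 mm and grips with 20 to 120 N. Pads are 22 mm wide; open, the fingers measure 114 mm over their backs; the gripper's body (76 mm by 85 mm) begins 54 mm behind the grasp point. The pads swing forward as they close: fully open they stand 13 mm farther back than shut.
Start: joints at [1.107, 0.259, 0.021, 1.334, 0, 1.418], TCP at [0.168, 0.524, 0.231] pointing down, gripper open.
Joint ranges: [-3.04, 3.04], [-0.91, 1.82], [-1.04, 1.36], [-1.92, 1.95], [-1.52, 1.45], [-3.14, 3.14]. Speed limits (rad/s): [2.22, 2.22, 2.79, 3.14, 3.14, 3.14].

## Interface

Orientations are given as a unit quaternion [w, x, y, z].
In Python, from station import manip gives the robot as it stands. Calls block until the motion is done:
- manip.reach(position, orientation): joint-space move of the TCP to a pose.
- manip.move_straight(position, attitude=None, velocity=0.15): straight line of the TCP; attitude=None keeps the orientation; velocity is the mean speed in m/s.
- manip.goto_joints(angles): joint-space move.
- manip.gripper_to(opening, force=None): finger opening in m; force is the grip in N (None keeps the last); returns when the fingers have stopped.
- manip.pause(seconds).
- manip.inverse_kinematics(position, orientation): joint angles nearest the present ones, or None.
- manip.observe(): the state.
- manip.read_camera(name): name is "scene" or "top"; returns (picture, depth): 420x560x3 uint8, red, green, blue; 420x560 float32, m along the optical axis (not along the pixel's ray), 0 where there is no reading.
- manip.calibration(name): a dict with "camera_matrix" (3x3 intrinsics, pixels), "k1" (the pictures are not rectified: a ray, as slopes to the right and down, at radius r is drawn at 1 + k1 r^2 times it, then the intrinsics apply), "R" (3x3) and "t" (3): a world point X has camera coordinates R X + t. Camera axes: x right, y down, z forward; pixel columns grow to the right and rows downward; lengths in m; the calibration is good to about 2 mm. A picture is of the moment at which its call begins. calibration takes no time and is no camera call.
A pose or a line that the arm cannot do raises manip.Unreachable and nothing moves.
- manip.finish_job(): hands the job in, once; it reports no verdict.
The state is a dict: "clock": time; "joint_positions": joint angles; "joint_vel": joint speeds; "joint_torque": joint torques, N m; "eef_pos": TCP position; "orientation": TCP orientation; "wrist_force": force on the tool from outside, world axes, zero at the start; "torque": the same for the moment, N m; "opening": finger opening in m.
Only numpy, scipy, OpenCV 4.12 (cv2) and the standard library are available. Lean on these libraries where they do the work, as an engineer would, in place of code of your own. Each camera call takes 0.05 s, during which the arm holds its last target.

## Working session

There is one attempt and no reset: what is moved stays moved. The work goes in short steps, each a Python script; the robot and the scene stay as the last script left them, time stands still between calls to the robot, and variables do not carry over. Pictures are saved under pics/ and viewed, and the job is handed in when it is done.

```bash
ls; mkdir -p pics; python3 - <<'E'
from station import manip
import cv2,numpy as np
for n in("scene","top"):
    p,d=manip.read_camera(n); cv2.imwrite(f"pics/{n}0.png",p[:,:,::-1]); np.save(f"pics/{n}0.npy",d)
    c=manip.calibration(n); print(n,c)
s=manip.observe(); print({k:np.round(v,3) for k,v in s.items()})
E
```

```text
pics
scene {'camera_matrix': array([[444.64711153,   0.        , 276.28039968],
       [  0.        , 444.64711153, 206.97124747],
       [  0.        ,   0.        ,   1.        ]]), 'k1': -0.06842356252872576, 'R': array([[ 0.84663064,  0.53203099,  0.01263251],
       [ 0.35216327, -0.5422914 , -0.7628244 ],
       [-0.39899572,  0.65027922, -0.64648229]]), 't': array([-0.35916042, -0.13905405,  1.35557516])}
top {'camera_matrix': array([[427.85219939,   0.        , 287.47735145],
       [  0.        , 427.85219939, 214.1783879 ],
       [  0.        ,   0.        ,   1.        ]]), 'k1': -0.11796496061630699, 'R': array([[-0.02178796, -0.99975699,  0.00335228],
       [-0.99712479,  0.02148694, -0.07266674],
       [ 0.07257706, -0.0049259 , -0.99735064]]), 't': array([-0.03630611,  0.47200376,  1.30485854])}
{'clock': np.float64(0.1), 'joint_positions': array([1.107, 0.259, 0.021, 1.334, 0.   , 1.418]), 'joint_vel': array([-0.002,  0.001,  0.001,  0.001, -0.001,  0.001]), 'joint_torque': array([ 7.0000e-03, -5.5670e+01,  3.4507e+01,  1.2000e-02, -0.0000e+00,
        0.0000e+00]), 'eef_pos': array([0.168, 0.523, 0.231]), 'orientation': array([ 0.   ,  0.808,  0.589, -0.001]), 'wrist_force': array([-0.431, -0.222,  0.191]), 'torque': array([-0.046, -0.042,  0.032]), 'opening': np.float64(0.086)}
```

View pics/scene0.png

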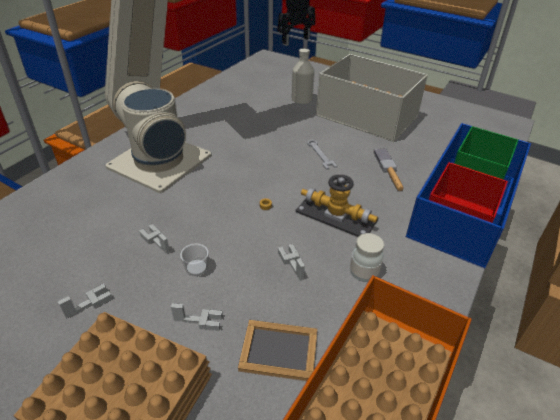

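View pics/top0.png

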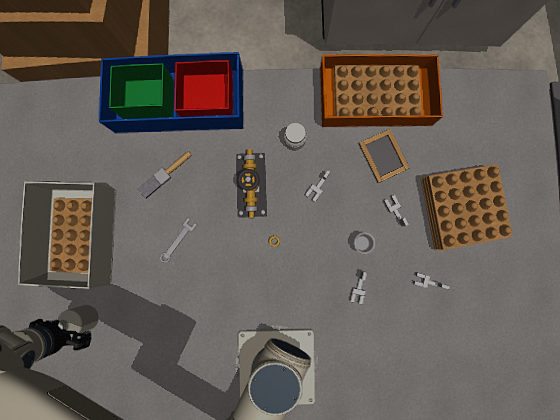

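The top picture has the valve at about (250,183). There are four clip-like parts at (318,186), (397,210), (358,288) and (430,282). Image left is +y, so the one meant is at (318,186). Next I'll measure both.

```bash
cat > h.py <<'E'
from station import manip
import cv2,numpy as np
from scipy.spatial.transform import Rotation as Ro
def cloud(n,d):
    c=manip.calibration(n);K=c["camera_matrix"];h,w=d.shape
    v,u=np.mgrid[:h,:w]
    p=cv2.undistortPoints(np.stack([u,v],-1).reshape(-1,1,2).astype(float),K,np.array([c["k1"],0,0,0.]))[:,0]
    z=d.reshape(-1,1); X=np.hstack([p*z,z]); return ((X-c["t"])@c["R"]).reshape(h,w,3)
def q(jaw):  # tool down, jaw axis at yaw angle `jaw` in world
    x=np.array([np.cos(jaw),np.sin(jaw),0]);z=np.array([0,0,-1.]);y=np.cross(z,x)
    o=Ro.from_matrix(np.stack([x,y,z],1)).as_quat(); return np.r_[o[3],o[:3]]
def st(tag=""):
    s=manip.observe(); print(tag,round(float(s["clock"]),2),"p",np.round(s["eef_pos"],4),"F",np.round(s["wrist_force"],1),"M",np.round(s["torque"],2),"o",round(float(s["opening"]),4),"j6",round(float(s["joint_positions"][5]),3)); return s
E
python3 - <<'E'
from h import *
for n,boxes in(("top",dict(valve=(220,140,280,225),clip=(295,160,340,210))),("scene",dict(valve=(290,165,390,240),clip=(265,235,320,285)))):
    d=np.load(f"pics/{n}0.npy"); X=cloud(n,d); p=cv2.imread(f"pics/{n}0.png")
    for k,(a,b,c,e) in boxes.items():
        cv2.imwrite(f"pics/{n}_{k}.png",cv2.resize(p[b:e,a:c],None,fx=7,fy=7,interpolation=cv2.INTER_CUBIC))
        Y=X[b:e,a:c].reshape(-1,3); print(n,k,"table z med",np.median(Y[:,2]),"max",np.sort(Y[:,2])[-5:])
        for lo,hi in([(.1,.14)] if k=="valve" else [(.006,.013),(.013,.022),(.035,.056)]):
            m=(Y[:,2]>lo)&(Y[:,2]<hi); Z=Y[m]; print(lo,hi,m.sum(),Z.mean(0),Z.min(0),Z.max(0))
            if k=="clip" and m.sum()>5: print(cv2.minAreaRect(Z[:,:2].astype(np.float32)*1000))
E
```

```text
top valve table z med 0.0025951250426372798 max [1.33582219 1.33582219 1.33582219 1.33582219 1.33582219]
0.1 0.14 313 [0.56640248 0.06599235 0.1156586 ] [0.53622589 0.03646193 0.10578049] [0.59820538 0.09768992 0.12715298]
top clip table z med 0.0007826276512507432 max [1.33582219 1.33582219 1.33582219 1.33582219 1.33582219]
0.006 0.013 89 [ 0.56764109 -0.1430268   0.00848332] [ 0.49699842 -0.208016    0.0060076 ] [ 0.64224124 -0.07127419  0.0128535 ]
((569.782958984375, -140.79888916015625), (137.3403778076172, 142.83041381835938), 88.84529113769531)
0.013 0.022 116 [ 0.54002912 -0.13202504  0.01798117] [ 0.50984545 -0.16533275  0.01326599] [ 0.57874996 -0.1020723   0.02193176]
((550.1190795898438, -138.56297302246094), (37.9466552734375, 75.93736267089844), 54.954158782958984)
0.035 0.056 28 [ 0.58836213 -0.16733072  0.04784039] [ 0.57824177 -0.17573221  0.03855036] [ 0.59895697 -0.15747521  0.05328648]
((588.9986572265625, -167.82553100585938), (9.861234664916992, 23.89081382751465), 51.70185470581055)
scene valve table z med 0.0036996303069276038 max [0.77481861 0.77481861 0.7748
[... 240 characters left out ...]
0.77481861]
0.006 0.013 97 [ 0.5586836  -0.14519573  0.00990451] [ 0.47933041 -0.20182328  0.00602731] [ 0.60222273 -0.07404542  0.01297845]
((559.5513305664062, -116.35128784179688), (97.36644744873047, 145.88507080078125), 46.65250778198242)
0.013 0.022 214 [ 0.54634013 -0.13490699  0.01845961] [ 0.51033494 -0.1769548   0.01301689] [ 0.60150704 -0.10269641  0.02190315]
((560.802734375, -143.77114868164062), (38.63178634643555, 100.6818618774414), 55.11071014404297)
0.035 0.056 77 [ 0.5926832  -0.1689699   0.04544802] [ 0.5805969  -0.17647129  0.03508757] [ 0.60360835 -0.15617325  0.05261975]
((591.29638671875, -166.8861083984375), (11.026305198669434, 24.700634002685547), 51.5263557434082)
```

```bash
python3 - <<'E'
from h import *
a=[cv2.resize(cv2.imread(f"pics/{f}.png"),(390,290)) for f in("top_valve","top_clip","scene_valve","scene_clip")]
cv2.imwrite("pics/mont.png",np.vstack([np.hstack(a[:2]),np.hstack(a[2:])]))
for n in("top","scene"):
    X=cloud(n,np.load(f"pics/{n}0.npy")).reshape(-1,3)
    m=(X[:,2]>.105)&(X[:,2]<.125)&(np.hypot(X[:,0]-.566,X[:,1]-.066)<.045); Z=X[m]
    (c,r)=cv2.minEnclosingCircle(Z[:,:2].astype(np.float32)*1000); print(n,"wheel",c,r,np.percentile(Z[:,2],[50,90,98]))
    for it in range(1):
        r=np.hypot(X[:,0]-Z[:,0].mean(),X[:,1]-Z[:,1].mean()); 
        for lo,hi in((0,.008),(.021,.031)):
            k=(r<=hi)&(r>=lo)&(X[:,2]>.09);print(lo,np.percentile(X[k][:,2],[5,50,95]))
    # table offset, plate
    k=(X[:,2]>.006)&(X[:,2]<.015)&(abs(X[:,0]-.566)<.13)&(abs(X[:,1]-.066)<.08);print(cv2.minAreaRect(X[k][:,:2].astype(np.float32)*1000))
    k=(X[:,2]>-.02)&(X[:,2]<.005)&(abs(X[:,0]-.566)<.13)&(abs(X[:,1]-.066)<.08);print('table',np.median(X[k][:,2]))
E
```

```text
top wheel (567.2860107421875, 65.92057800292969) 32.13352966308594 [0.1156448  0.11927822 0.12287335]
0 [0.11742841 0.12208293 0.12561816]
0.021 [0.11064159 0.11580709 0.11935664]
((567.5218505859375, 65.39875793457031), (153.17124938964844, 261.04351806640625), 87.6511459350586)
table 0.000264412902814075
scene wheel (570.1061401367188, 65.7628173828125) 32.01349639892578 [0.11571057 0.11888707 0.12333076]
0 [0.09148334 0.11837574 0.12359542]
0.021 [0.09188044 0.11518632 0.11847166]
((566.422607421875, 65.45128631591797), (264.6523132324219, 146.27684020996094), 3.5792579650878906)
table 0.0026565857024470176
```

View pics/mont.png

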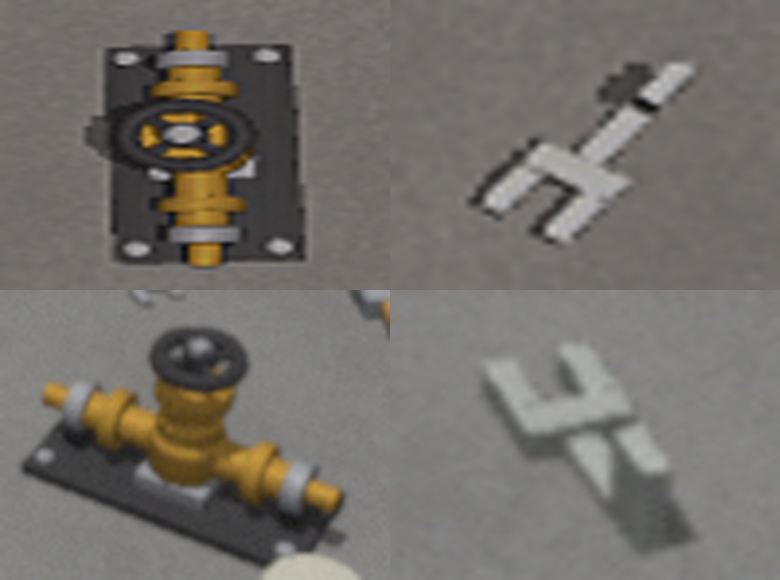

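The zooms show the wheel centred on the valve with its spokes diagonal. The clip's mouth points up and left towards the valve, with its tab at the far right end. Measured values:

| Item | Measured | Check |
|---|---|---|
| Wheel centre | (0.568, 0.066) | 32 mm radius, as given |
| Rim top height | about 0.117 m | centre z about 0.111 |
| Clip tab | (0.59, -0.167) | 10 × 24 mm, as given |

Next I'll check the IK and the last joint's range.

```bash
python3 - <<'E'
from h import *
for jaw in np.arange(-3.2,3.3,.4):
    j=manip.inverse_kinematics([.568,.0658,.086],q(jaw)); print(round(jaw,2),None if j is None else np.round(j,2))
n="top";X=cloud(n,np.load("pics/top0.npy")).reshape(-1,3)
k=(X[:,2]>.03)&(X[:,2]<.11)&(np.hypot(X[:,0]-.68,X[:,1]+.05)<.08);print("jar?",X[k].mean(0),k.sum())
E
```

```text
-3.2 [-0.03  0.37 -0.19  1.    0.   -1.54]
-2.8 [-0.03  0.37 -0.19  1.    0.   -1.94]
-2.4 [-0.03  0.37 -0.19  1.    0.   -2.34]
-2.0 [-0.03  0.37 -0.19  1.    0.   -2.74]
-1.6 [-0.03  0.37 -0.19  1.    0.    3.14]
-1.2 [-0.03  0.37 -0.19  1.    0.    2.74]
-0.8 [-0.03  0.37 -0.19  1.    0.    2.34]
-0.4 [-0.03  0.37 -0.19  1.    0.    1.94]
-0.0 [-0.03  0.37 -0.19  1.    0.    1.54]
0.4 [-0.03  0.37 -0.19  1.    0.    1.14]
0.8 [-0.03  0.37 -0.19  1.    0.    0.74]
1.2 [-0.03  0.37 -0.19  1.    0.    0.34]
1.6 [-0.03  0.37 -0.19  1.    0.   -0.06]
2.0 [-0.03  0.37 -0.19  1.    0.   -0.46]
2.4 [-0.03  0.37 -0.19  1.    0.   -0.86]
2.8 [-0.03  0.37 -0.19  1.    0.   -1.26]
3.2 [-0.03  0.37 -0.19  1.    0.   -1.66]
jar? [ 0.70072363 -0.07288033  0.08473609] 461
```

```bash
python3 - <<'E'
from h import *
j=-0.8
manip.reach([.568,.0658,.19],q(j)); st()
manip.move_straight([.568,.0658,.087],velocity=.12); st("down")
manip.gripper_to(.055,30); st("grip"); manip.pause(.2); s=st()
p,d=manip.read_camera("scene"); cv2.imwrite("pics/g1.png",cv2.resize(p[100:260,260:440,::-1],None,fx=4,fy=3.7))
E
```

```text
2.28 p [0.5678 0.0667 0.1901] F [-0.5 -0.9  0.3] M [-0.03  0.04 -0.03] o 0.0853 j6 2.339
down 3.29 p [0.5684 0.0659 0.0877] F [ 0.4 -0.2  0.3] M [ 0.02 -0.07 -0.04] o 0.0852 j6 2.339
grip 3.63 p [0.5681 0.0661 0.0878] F [-2.3  3.2  5.7] M [0.42 0.45 0.04] o 0.0624 j6 2.339
 3.83 p [0.568  0.0661 0.0877] F [-2.9  2.6  6. ] M [0.46 0.41 0.03] o 0.0626 j6 2.339
```

View pics/g1.png

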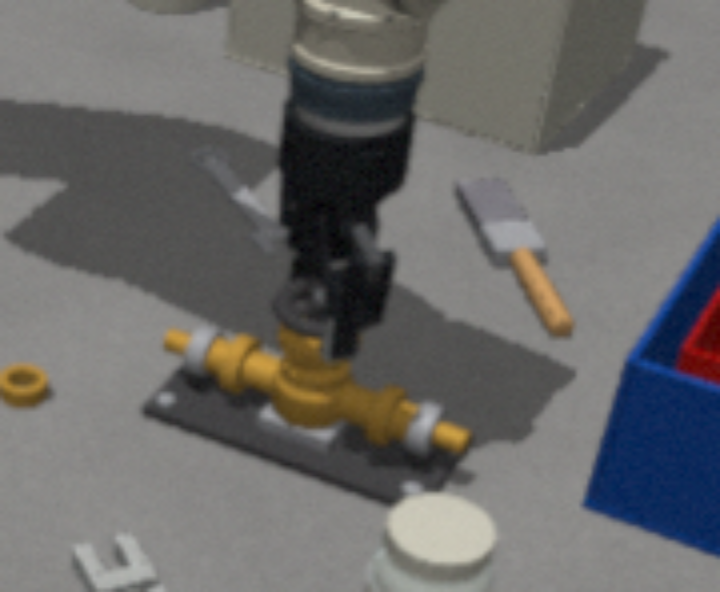

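The picture shows the jaws across the rim with the opening at 62.6 mm. The hand presses down with 6 N (about 1 mm), so I'll relieve that and start turning while following the force.

```bash
cat > turn.py <<'E'
from h import *
import json,sys
def turn(a,z,jaw,step,amax,mstop,v,gain=.6):
    # a turned angle, z commanded height
    x,y=.568,.0658; dm=[]
    while a<amax:
        a+=step; z+=4.3e-3*step
        manip.move_straight([x,y,z],attitude=q(jaw+a),velocity=v)
        s=manip.observe(); fz=s["wrist_force"][2]; mz=s["torque"][2]
        z+=np.clip(gain*fz/6000,-.0006,.0006)
        print(f"t{s['clock']:.2f} a{a:.2f} z{z:.4f} ze{s['eef_pos'][2]:.4f} F{np.round(s['wrist_force'],1)} Mz{mz:.3f} o{s['opening']:.4f}")
        if abs(mz)>mstop or abs(fz)>12: break
    json.dump([a,z],open("st.json","w")); return a,z
E
python3 - <<'E'
from turn import *
manip.move_straight([.568,.0658,.088],velocity=.02); st("up")
turn(0,.088,-.8,.1,.5,.45,.01)
E
```

```text
up 4.13 p [0.568  0.066  0.0882] F [-2.5  4.4  4.1] M [0.56 0.31 0.01] o 0.0619 j6 2.339
t4.38 a0.10 z0.0887 ze0.0885 F[-1.4  3.9  2.8] Mz-0.103 o0.0620
t4.63 a0.20 z0.0893 ze0.0891 F[-1.2  3.3  1.5] Mz-0.113 o0.0617
t4.88 a0.30 z0.0899 ze0.0896 F[-0.9  3.5  1.9] Mz-0.175 o0.0619
t5.13 a0.40 z0.0904 ze0.0903 F[0.2 2.6 1. ] Mz-0.103 o0.0617
t5.38 a0.50 z0.0908 ze0.0908 F[ 1.5  2.5 -0.6] Mz-0.115 o0.0622
```

```bash
python3 - <<'E'
from turn import *
a,z=json.load(open("st.json"))
turn(a,z,-.8,.1,3.6,.3,.01)
E
```

```text
t5.63 a0.60 z0.0912 ze0.0912 F[ 2.2  2.7 -0.8] Mz-0.093 o0.0623
t5.88 a0.70 z0.0916 ze0.0917 F[2.8 2.2 0.1] Mz-0.108 o0.0621
t6.13 a0.80 z0.0920 ze0.0921 F[ 4.2  2.8 -0.4] Mz-0.104 o0.0618
t6.38 a0.90 z0.0924 ze0.0925 F[ 4.8  3.9 -0.1] Mz-0.197 o0.0618
t6.63 a1.00 z0.0928 ze0.0930 F[ 4.6  2.8 -0.4] Mz-0.149 o0.0618
t6.88 a1.10 z0.0932 ze0.0934 F[ 3.9  3.4 -0.3] Mz-0.136 o0.0619
t7.13 a1.20 z0.0936 ze0.0938 F[ 4.5  3.9 -0.4] Mz-0.140 o0.0616
t7.38 a1.30 z0.0939 ze0.0943 F[ 5.2  3.4 -0.7] Mz-0.133 o0.0619
t7.63 a1.40 z0.0944 ze0.0947 F[ 5.   4.1 -0.2] Mz-0.141 o0.0622
t7.88 a1.50 z0.0949 ze0.0951 F[6.3 4.6 0.8] Mz-0.134 o0.0619
t8.13 a1.60 z0.0953 ze0.0955 F[ 5.4  4.9 -0.2] Mz-0.137 o0.0619
t8.38 a1.70 z0.0957 ze0.0960 F[ 7.1  4.8 -0.1] Mz-0.106 o0.0621
t8.63 a1.80 z0.0962 ze0.0964 F[6.5 5.  0.3] Mz-0.183 o0.0618
t8.88 a1.90 z0.0965 ze0.0968 F[ 6.1  5.8 -0.7] Mz-0.225 o0.0622
t9.13 a2.00 z0.0970 ze0.0972 F[6.2 5.8 0.3] Mz-0.129 o0.0622
t9.38 a2.10 z0.0974 ze0.0977 F[ 5.7  6.5 -0.3] Mz-0.151 o0.0621
t9.63 a2.20 z0.0978 ze0.0981 F[6.  5.7 0.2] Mz-0.119 o0.0620
t9.88 a2.30 z0.0982 ze0.0985 F[ 6.7  7.2 -0.9] Mz-0.202 o0.0620
t10.13 a2.40 z0.0987 ze0.0989 F[5.7 7.7 0.9] Mz-0.189 o0.0620
t10.38 a2.50 z0.0990 ze0.0993 F[ 6.2  7.3 -1.2] Mz-0.116 o0.0618
t10.63 a2.60 z0.0995 ze0.0997 F[5.6 7.7 1. ] Mz-0.161 o0.0620
t10.88 a2.70 z0.1001 ze0.1001 F[5.6 8.1 0.8] Mz-0.149 o0.0617
t11.13 a2.80 z0.1003 ze0.1005 F[ 5.6  7.9 -1.9] Mz-0.328 o0.0621
```

The moment is rising at a = 2.8, so I'll go on in fine steps without further rise.

```bash
python3 - <<'E'
from turn import *
a,z=json.load(open("st.json"))
for i in range(9):
    a+=.03
    manip.move_straight([.568,.0658,z],attitude=q(-.8+a),velocity=.01); manip.pause(.08)
    ms=[manip.observe()]
    for _ in range(3): manip.pause(.02); ms.append(manip.observe())
    mz=np.mean([m["torque"][2] for m in ms]); fz=np.mean([m["wrist_force"][2] for m in ms])
    print(f"t{ms[-1]['clock']:.2f} a{a:.2f} z{z:.4f} fz{fz:.1f} mz{mz:.3f}")
    z+=np.clip(.6*fz/6000,-.0005,.0005)
    if mz<-.6 or abs(fz)>10: break
manip.pause(.5); st("held")
json.dump([a,z],open("st.json","w"))
E
```

```text
t11.52 a2.83 z0.1003 fz-0.7 mz-0.486
t11.90 a2.86 z0.1002 fz-1.0 mz-0.560
t12.28 a2.89 z0.1001 fz-0.1 mz-0.601
held 12.78 p [0.5684 0.0669 0.1002] F [5.1 8.  0.1] M [ 1.95 -0.91 -0.65] o 0.0617 j6 -0.544
```

It held at 0.60–0.65 N m (twist about 0.25 rad), climbing 0.075 N m per 0.03 rad, which matches the given spring. That is firmly on the stop. I'll unwind the spring gently, release and look.

```bash
python3 - <<'E'
from turn import *
a,z=json.load(open("st.json"))
manip.move_straight([.568,.0658,z],attitude=q(-.8+a-.17),velocity=.01); st("unw")
manip.gripper_to(.085); st("rel")
manip.move_straight([.568,.0658,.2],velocity=.15); st("up")
manip.reach([.52,-.16,.2],q(.93)); st("away")
p,d=manip.read_camera("scene"); cv2.imwrite("pics/s2.png",p[:,:,::-1]); np.save("pics/s2.npy",d)
X=cloud("scene",d).reshape(-1,3)
r=np.hypot(X[:,0]-.569,X[:,1]-.0658)
for b in (-2,): 
  for lo,hi in((0,.008),(.021,.031)):
    k=(r<=hi)&(r>=lo)&(X[:,2]>.105)&(X[:,2]<.15);print(k.sum(),np.percentile(X[k][:,2],[5,50,80,95]))
k=(r<.045)&(X[:,2]>.118)&(X[:,2]<.14); print(cv2.minEnclosingCircle(X[k][:,:2].astype(np.float32)*1000))
cv2.imwrite("pics/s2v.png",cv2.resize(p[150:250,280:400,::-1],None,fx=6,fy=6,interpolation=cv2.INTER_CUBIC))
E
```

```text
unw 13.1 p [0.5685 0.0669 0.1002] F [ 6.5  7.4 -0.3] M [ 1.88 -0.99 -0.11] o 0.062 j6 -0.374
rel 13.46 p [0.5676 0.0655 0.0999] F [ 0.5 -0.6 -0. ] M [ 0.   -0.06  0.06] o 0.0847 j6 -0.379
up 14.28 p [0.5676 0.0658 0.1991] F [0.4 0.2 0.5] M [0.02 0.01 0.04] o 0.0851 j6 -0.38
away 15.19 p [ 0.52   -0.1594  0.1996] F [0.1 0.  0.4] M [-0.04  0.05 -0.06] o 0.0847 j6 0.187
23 [0.12958254 0.13338573 0.13485532 0.13512322]
195 [0.12140127 0.12700995 0.12836682 0.12986803]
((571.1629638671875, 66.73487091064453), 33.212440490722656)
```

View pics/s2v.png

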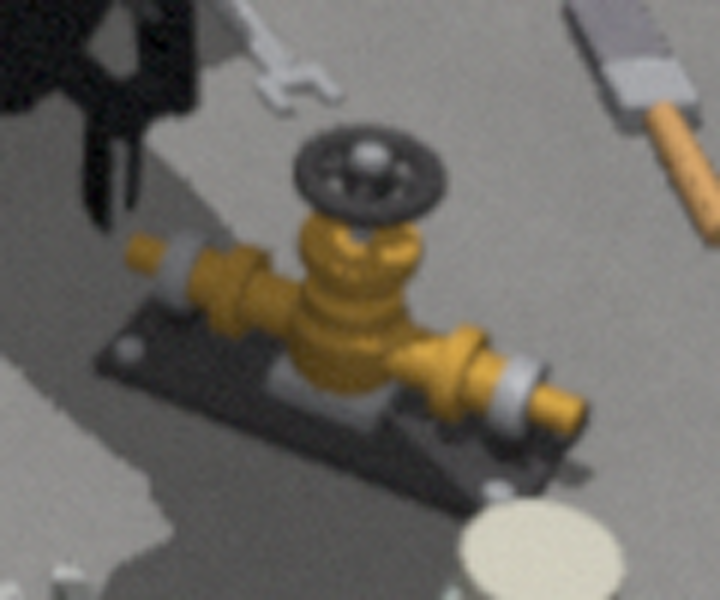

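View pics/s2.png

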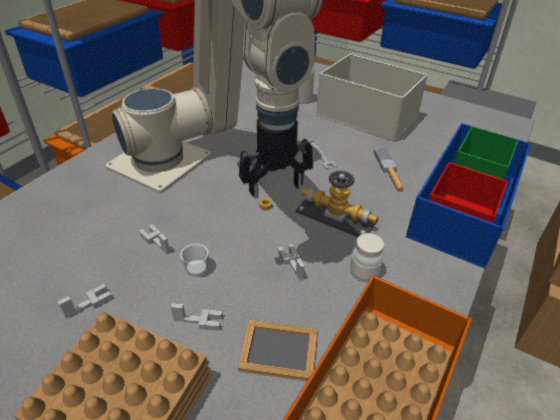

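The wheel has risen by about 11.5 mm to a centre z near 0.123, so the seat should be near 0.090–0.091, and bare stem shows under the hub. Nothing else has moved. Next I'll refine the clip pose and grasp it.

```bash
python3 - <<'E'
from h import *
for n,f in(("top","top0"),("scene","scene0")):
    X=cloud(n,np.load(f"pics/{f}.npy")).reshape(-1,3)
    X=X[np.hypot(X[:,0]-.56,X[:,1]+.145)<.075]
    T=X[(X[:,2]>.043)&(X[:,2]<.056)]
    rt=cv2.minAreaRect(T[:,:2].astype(np.float32)*1000)
    H=X[(X[:,2]>.0145)&(X[:,2]<.0225)&(np.hypot(X[:,0]-.59,X[:,1]+.1675)>.042)]
    rh=cv2.minAreaRect(H[:,:2].astype(np.float32)*1000)
    v=np.array(rh[0])-np.array(rt[0]); print(n,rt,rh,len(T),len(H),np.linalg.norm(v),np.degrees(np.arctan2(v[1],v[0])),np.median(T[:,2]),np.median(H[:,2]))
E
```

```text
top ((588.9850463867188, -167.8397979736328), (9.386774063110352, 23.7944393157959), 54.75679397583008) ((535.931640625, -128.49456787109375), (37.62261962890625, 42.24734878540039), 53.15003967285156) 26 105 66.05082130253429 143.43879403317246 0.04877026935350362 0.018466305761672238
scene ((590.94873046875, -166.692138671875), (10.503377914428711, 23.998659133911133), 49.65483093261719) ((537.7578125, -127.70123291015625), (38.63178634643555, 44.49251937866211), 55.11071014404297) 52 183 65.95122808922912 143.75720847690104 0.04955692512983022 0.019716608388474822
```

The tab–horseshoe spacing is 66.0 mm in both views (65 + 1 expected) and the axis is at 143.5–143.8°, which agrees. Now grasping.

```bash
python3 - <<'E'
from h import *
Q=q(np.radians(53.6)); x,y=.590,-.1672
manip.gripper_to(.045)
manip.reach([x,y,.12],Q); 
manip.move_straight([x,y,.015],velocity=.1); st("down")
p,d=manip.read_camera("scene"); cv2.imwrite("pics/g3a.png",cv2.resize(p[170:310,210:390,::-1],None,fx=4,fy=4))
manip.gripper_to(.0,80); manip.pause(.2); st("grip")
manip.move_straight([x,y,.06],velocity=.1); st("lift")
p,d=manip.read_camera("scene"); cv2.imwrite("pics/g3.png",cv2.resize(p[170:310,210:390,::-1],None,fx=4,fy=4))
E
```

```text
down 17.43 p [ 0.5904 -0.1673  0.0157] F [ 0.2 -0.3 -0.1] M [ 0.02 -0.   -0.07] o 0.0451 j6 0.222
grip 18.08 p [ 0.5903 -0.1673  0.0155] F [-0.2  1.1  5.9] M [0.18 0.01 0.03] o 0.0089 j6 0.222
lift 18.68 p [ 0.5897 -0.1671  0.0596] F [ 0.5  0.4 -1. ] M [-0.09 -0.02 -0.06] o 0.0087 j6 0.222
```

View pics/g3.png

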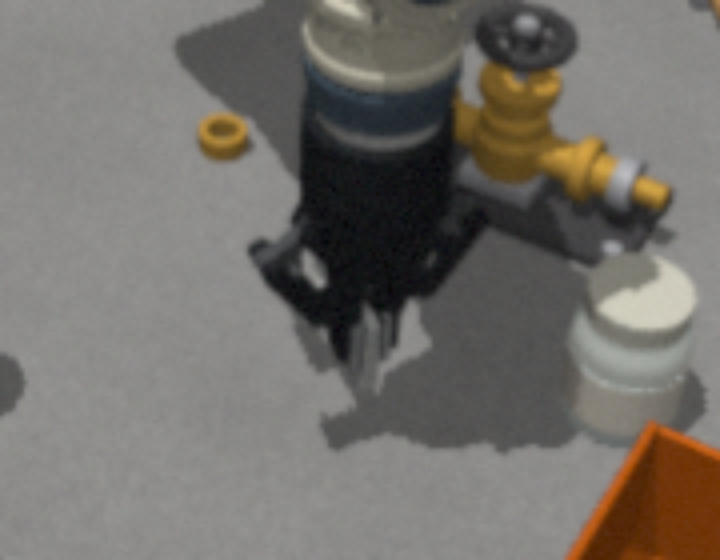

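The clip is off the bench with the tab between the pads, 8.7 mm opening. Moving to a pre-insertion stance on the valve's -y side.

```bash
python3 - <<'E'
from h import *
Q=q(0.); 
manip.move_straight([.590,-.1672,.15],velocity=.15)
manip.reach([.5688,-.085,.15],Q)
manip.move_straight([.5688,-.085,.1105],velocity=.1); st("pre")
for n,b in(("scene",(150,290,240,420)),("top",(130,270,200,380))):
    p,d=manip.read_camera(n); np.save(f"pics/pre_{n}.npy",d); X=cloud(n,d).reshape(-1,3)
    cv2.imwrite(f"pics/pre_{n}.png",cv2.resize(p[b[0]:b[1],b[2]:b[3],::-1],None,fx=4.2,fy=4.2,interpolation=cv2.INTER_CUBIC))
    H=X[(abs(X[:,0]-.569)<.04)&(X[:,1]>-.043)&(X[:,1]<.028)&(X[:,2]>.09)&(X[:,2]<.13)]
    print(n,len(H),H.min(0),H.max(0),cv2.minAreaRect(H[:,:2].astype(np.float32)*1000))
    A=np.c_[H,np.ones(len(H))]; k=H[:,2]>np.percentile(H[:,2],50)-.005; s=np.linalg.lstsq(A[k][:,[0,1,3]]-[.569,-.02,0],H[k][:,2],rcond=None)[0]; print("plane slope",s)
E
```

```text
pre 21.02 p [ 0.5689 -0.0852  0.1106] F [ 0.3  0.3 -0.6] M [-0.07 -0.01  0.01] o 0.0088 j6 1.276
scene 73 [ 0.55800268 -0.04258538  0.09845229] [0.58916066 0.00233811 0.11758473] ((573.4108276367188, -20.210773468017578), (44.71100616455078, 31.261974334716797), 89.26917266845703)
plane slope [-0.03305978  0.05292194  0.10988394]
top 1 [ 0.58404852 -0.00112424  0.11518597] [ 0.58404852 -0.00112424  0.11518597] ((584.0485229492188, -1.1242398023605347), (0.0, 0.0), 0.0)
plane slope [0.00173237 0.00217296 0.11511888]
```

View pics/pre_scene.png

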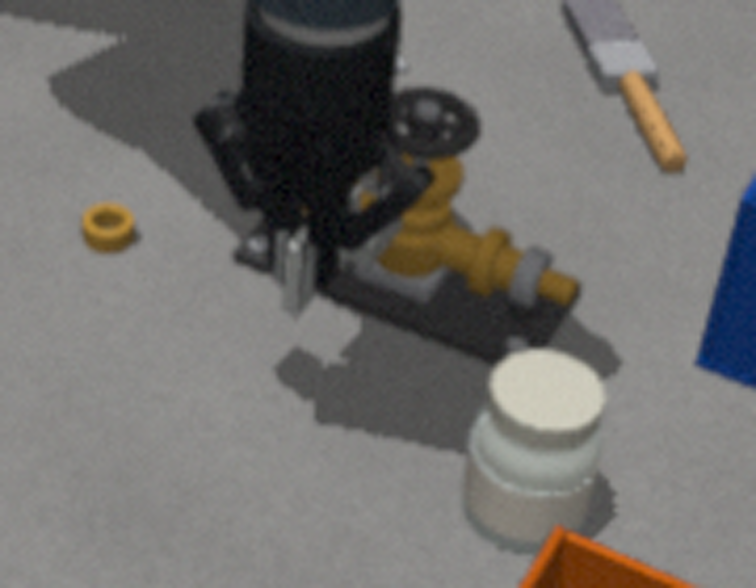

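View pics/pre_top.png

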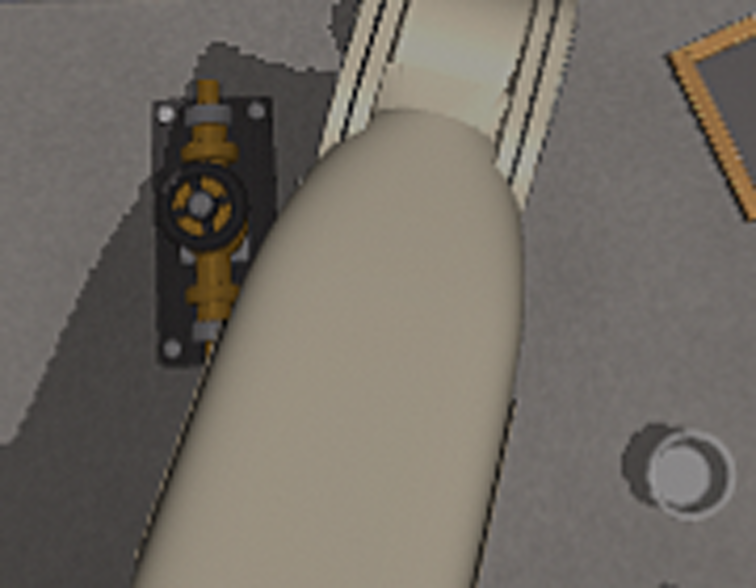

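Both views are blocked by the arm, but the tab hangs plumb and the wheel is clear. I'll slide the prongs over the bonnet's edge, short of the stem, and feel for the seat.

```bash
python3 - <<'E'
from h import *
def F():
    f=[]
    for _ in range(3): f.append(manip.observe()["wrist_force"]); manip.pause(.02)
    return np.mean(f,0)
y=-.085
for y in np.arange(-.06,-.033,.0086):
    manip.move_straight([.5688,y,.1105],velocity=.05); f=F(); print(round(y,4),np.round(f,1))
    if np.linalg.norm(f-[0.3,.3,-.6])>4: raise SystemExit("contact")
f0=F(); z=.1105
while z>.101:
    z-=.0006; manip.move_straight([.5688,y,z],velocity=.02); f=F(); print(round(z,4),np.round(f-f0,1))
    if (f-f0)[2]>2.5: break
s=st("touch")
E
```

```text
-0.06 [ 0.6 -0.1 -0.7]
-0.0514 [ 0.4 -0.3 -0.8]
-0.0428 [ 0.8 -0.1 -1.6]
-0.0342 [ 0.4  0.1 -0.7]
0.1099 [ 0.3  0.1 -0.4]
0.1093 [-0.3  0.2 -0.5]
0.1087 [-0.1  0.4 -0.4]
0.1081 [ 0.8  0.1 -0.7]
0.1075 [ 0.3 -0.2 -0.1]
0.1069 [ 0.8 -0.4 -0.3]
0.1063 [ 0.5 -0.1 -0.4]
0.1057 [ 0.6 -0.2 -0.1]
0.1051 [-0.1  0.2 -0.5]
0.1045 [ 0.2  0.6 -0.3]
0.1039 [-0.4 -1.2  3.6]
touch 26.29 p [ 0.5689 -0.0343  0.1042] F [-0.8 -0.6  2.9] M [-0.08  0.21  0.06] o 0.0088 j6 1.363
```

Contact came at TCP z = 0.1042, which puts the seat near 0.089 m and fits 90 ± 3 mm. I'll raise by 2.4 mm and slide home under force watch.

```bash
python3 - <<'E'
from h import *
def F():
    f=[]
    for _ in range(3): f.append(manip.observe()["wrist_force"]); manip.pause(.02)
    return np.mean(f,0)
z=.1066
manip.move_straight([.5688,-.0342,z],velocity=.02); f0=F(); print(f0)
y=-.0342
while y<.0045:
    y+=.003 if y<-.004 else .001
    manip.move_straight([.5688,y,z],velocity=.03); f=F()-f0; print(round(y,4),np.round(f,1))
    if np.linalg.norm(f)>4: break
st()
E
```

```text
[-0.27181326  0.01590088 -1.0166873 ]
-0.0312 [-0.1  0.1 -0.1]
-0.0282 [ 0.8 -0.1  0.2]
-0.0252 [ 0.1 -0.2  0.2]
-0.0222 [ 0.7  0.4 -0.1]
-0.0192 [ 0.6 -0.4  0.2]
-0.0162 [ 0.2  0.5 -0.3]
-0.0132 [ 0.4 -0.2  0.6]
-0.0102 [ 0.  -0.3  0.6]
-0.0072 [0.7 0.  0.1]
-0.0042 [ 0.7 -0.3 -0.2]
-0.0012 [ 0.3 -0.5 -0.1]
-0.0002 [0.3 0.4 0. ]
0.0008 [ 0.   0.4 -0.3]
0.0018 [ 0.5 -0.1 -0.2]
0.0028 [-0.1 -4.6  1.2]
 31.12 p [0.5688 0.0024 0.1067] F [-1.2 -4.2  0.2] M [-1.02  0.13  0.05] o 0.0088 j6 1.428
```

The stem touched the slot's bottom at y = 0.0024, where I expected 0.002, so it is home. Back off 0.7 mm, lower onto the seat and release.

```bash
python3 - <<'E'
from h import *
def F():
    f=[]
    for _ in range(3): f.append(manip.observe()["wrist_force"]); manip.pause(.02)
    return np.mean(f,0)
y=.0017;z=.1066
manip.move_straight([.5688,y,z],velocity=.02); f0=F(); print(f0)
while z>.1015:
    z-=.0005; manip.move_straight([.5688,y,z],velocity=.02); f=F()-f0; print(round(z,4),np.round(f,1))
    if f[2]>3: break
st("seat")
manip.gripper_to(.03); manip.pause(.2); st("open")
manip.move_straight([.5688,y,.2],velocity=.12); st("up")
manip.reach([.45,-.25,.25],q(0.)); manip.pause(.3)
for n,b in(("scene",(150,270,270,420)),("top",(130,250,200,350))):
    p,d=manip.read_camera(n); np.save(f"pics/f_{n}.npy",d)
    cv2.imwrite(f"pics/f_{n}.png",cv2.resize(p[b[0]:b[1],b[2]:b[3],::-1],None,fx=4.8,fy=4.8,interpolation=cv2.INTER_CUBIC)); cv2.imwrite(f"pics/full_{n}.png",p[:,:,::-1])
    X=cloud(n,d).reshape(-1,3)
    T=X[(np.hypot(X[:,0]-.569,X[:,1]-.002)<.03)&(X[:,2]>.125)&(X[:,2]<.15)]
    print(n,len(T),np.median(T,0),cv2.minAreaRect(T[:,:2].astype(np.float32)*1000))
    r=np.hypot(X[:,0]-.569,X[:,1]-.067);k=(r<.031)&(r>.021)&(X[:,2]>.118)&(X[:,2]<.14);print("rim",np.median(X[k],0))
st()
E
```

```text
[ 0.22265345 -0.52971906 -0.7790671 ]
0.1061 [ 0.1  1.  -0.1]
0.1056 [-0.3  0.2  0. ]
0.1051 [-0.6  0.4  0.2]
0.1046 [0.1 0.3 0.1]
0.1041 [-1.  -0.4  2.9]
0.1036 [-2.8 -1.4  8.2]
seat 33.23 p [0.569  0.0016 0.1042] F [-2.3 -2.   7.6] M [-0.    0.46  0.02] o 0.0087 j6 1.426
open 33.76 p [0.5688 0.0017 0.1035] F [0.5 0.9 0.2] M [-0.04  0.04 -0.03] o 0.0298 j6 1.426
up 34.71 p [0.5684 0.0017 0.1993] F [ 0.1  0.4 -0.8] M [ 0.04 -0.04  0.02] o 0.0302 j6 1.426
scene 64 [ 0.57126076 -0.00375256  0.13711478] ((569.27880859375, 1.0755510330200195), (26.020404815673828, 10.742197036743164), 89.01982879638672)
rim [0.5731489  0.06061853 0.12693749]
top 36 [0.56653255 0.00123339 0.13747144] ((567.4790649414062, 1.2620220184326172), (22.946640014648438, 10.529352188110352), 89.31147003173828)
rim [0.56683778 0.06482779 0.12742492]
 36.2 p [ 0.4503 -0.2496  0.2499] F [ 0.1  0.5 -0.5] M [ 0.05 -0.02 -0.05] o 0.0303 j6 0.901
```

View pics/f_scene.png

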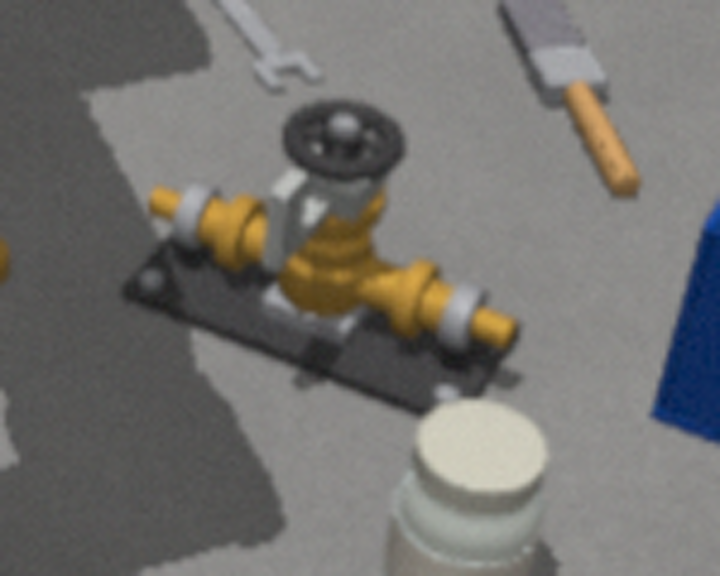

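View pics/full_top.png

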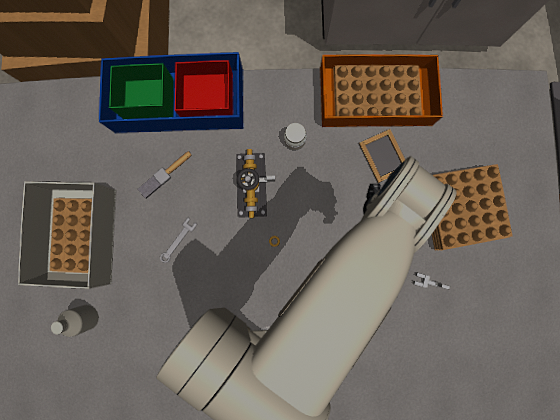

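The clip lies round the stem under the wheel. Its tab centre is at (0.567–0.569, 0.001) with the top at z = 0.137, so the underside is at about 0.089. The rim height is unchanged at about 0.127, the bystanders are where they were, and the arm is clear.

```bash
python3 -c "
from station import manip
print(manip.finish_job())"
```

```text
the job is handed in; nothing more can be done
None
```

The valve is open against its stop, the horseshoe clip is home round the stem, and the job was handed in at about 36 s of the 72 s. No verdict came back.

- **Opening the valve:** I gripped the wheel across its rim and turned it anticlockwise about 2.8 rad, letting the hand rise with the stem. The moment then climbed and held at 0.60–0.65 N m, about 0.25 rad of hub twist, for 0.5 s. While turning, the force along the stem stayed within about 3 N; the highest was 6 N (about 1 mm), when I first gripped. I unwound the spring before letting go.
- **Placing the clip:** I took the clip farthest to the robot's left by its tab. After feeling for the bonnet seat with the prongs, I slid the clip in 2.4 mm above it. The stem met the slot bottom 0.4 mm from where I expected. I backed off 0.7 mm, lowered the clip onto the seat and released it.
- **Last checks:**
  - The tab is upright with its top at z = 0.137 m, so the underside is about 0.089 m up, inside the 85–95 mm band.
  - The clip's origin is about 1–2 mm from the stem's axis.
  - The rim top is at about 0.127 m both before and after placing, so the wheel's centre is about 0.121–0.123 m up, above the 0.117 m needed.
  - The bystanders I could see in the pictures had not shifted; parts of the bench were hidden by the arm in the last top view.

The two cameras disagreed by about 2–3 mm on positions, which is close to their stated accuracy. The arm blocked both views just before insertion, so I went by force there.

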